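Unclip and uncover the long parts case

ROBOT

A 7-joint arm with a two-finger parallel gripper is mounted at the origin on a cart in front of the work surface, level with it; the furniture and walls round the work are solid. World frame = base frame: x ahead of the robot, y to its left, z up, the work surface at z = 0. Lengths are in m, angles in degrees, forces in N, time in s.
With the tool pointing down it reaches from about 0.35 to 0.775 m from the base axis. Payload 3.1 kg.
Tool frame: the origin (TCP) lies on the centre line of the jaws, within the pads' length; the fingertips stand 17 mm ahead of it and the grasp point (between the pads) lies 2 mm behind it (robot.tip_reach is the distance from the TCP to the fingertips, in m); z points along the fingers, y is the line along which they close (so a half turn about z gives the same grasp; the last joint's range is limited). The gripper opens to 85 mm and grips with 20 to 120 N. Pads are 22 mm wide; open, the fingers measure 114 mm over their backs; the gripper's body (76 mm by 85 mm) begins 54 mm behind the grasp point. The pads swing forward as they close: fully open they stand 13 mm farther back than shut.
Start: joints at [64.475, 17.813, 0.802, 86.603, -0.252, 75.585, -1.558], TCP at [0.216, -0.506, 0.248] pointing down, gripper open.
Joint ranges: [-154.91, 154.91], [-16.99, 109.72], [-72.82, 74.43], [7.12, 147.25], [-82.49, 262.49], [11.32, 116.49], [-174.64, 174.64]. Speed limits (degrees/s): [159.86, 159.86, 180, 180, 180, 180, 180].

INTERFACE

Orientations are given as [roll, pitch, yaw] about the fixed x, y, z axes, in that order (R = Rz(yaw) Ry(pitch) Rx(roll)).
In Python, from station import robot, fingers, vision, workorder, recognise gives the robot as it stands. Calls block until the motion is done:
- robot.move_to(position, orientation): joint-space move of the TCP to a pose.
- robot.line_to(position, orientation=None, velocity=0.15, f_stop=None): straight line of the TCP; orientation=None keeps the orientation; velocity is the mean speed in m/s. With f_stop (N) it stops when the force on the tool has changed by that much, and returns True; else False.
- robot.move_j(angles): joint-space move.
- fingers.gripper_to(opening, force=None): opening from 0.0 (shut) to 1.0 (fully open); force is the grip in N (None keeps the last); returns when the fingers have stopped.
- robot.pause(seconds).
- robot.inverse_kinematics(position, orientation): joint angles nearest the present ones, or None.
- vision.grab_frame(name): name is "scene" or "top" or "wrist"; returns the picture (384x512x3 uint8, red, green, blue); there is no depth.
- vision.calibration(name): a dict with "mtx" (3x3 intrinsics, pixels), "extrinsics" (4x4, takes a point from world to camera coordinates); the wrist camera has in their place "T_tool_cam" (4x4, takes a point from camera to tool coordinates, whose origin is the TCP and whose axes are the flange's). Camera axes: x right, y up, looking along -z (the intrinsics and any distortion apply to the point x, -y, -z); pixel columns grow to the right and rows downward; lengths in m; the calibration is good to about 2 mm. A picture is of the moment at which its call begins: read the wrist's pose just before it. calibration takes no time and is no camera call.
A pose or a line that the arm cannot do raises robot.PlanningError and nothing moves.
- workorder.close_job(): hands the job in; it is judged then, once.
Trained networks look in the newest picture that a camera, given by its name, has taken for a name from the list of things; names that differ only in an ending like _2 or _b are one class to them, and where a whole thing is asked for, a point or a joint stands for the part that bears it (a point fixed in the world has none). Each returns a list of dicts, best first, with "p" (0 to 1); they miss things now and then, are a little off and sometimes report something else, mostly with a low value. They report only what shows in the picture. A call takes as long as a camera call.
- recognise(label, camera): "rect" ([centre column, centre row, width, height] in pixels, round what is visible of it).
Readings, each from a call of its own:
- robot.current_time_s(): time.
- robot.current_joint_positions(): joint angles.
- robot.current_dq(): joint speeds.
- robot.current_joint_torque(): joint torques, N m.
- robot.current_tool_pos(): TCP position.
- robot.current_eef_rot(): TCP orientation.
- robot.current_contact_force(): force on the tool from outside, world axes, zero at the start.
- robot.current_torque(): the same for the moment, N m.
- robot.current_finger_gap(): opening from 0.0 (shut) to 1.0 (fully open).
- robot.current_gripper_force(): force on a finger pad.
Only numpy, scipy, OpenCV 4.12 (cv2) and the standard library are available. Lean on these libraries where they do the work, as an engineer would, in place of code of your own. Each camera call takes 0.05 s, during which the arm holds its last target. There are 200 camera calls.

TASK

Two clipped parts cases stand on the bench: open the longer one. First flip both of its spring clips outward off the lid, with the lid still in its place, then lift the lid off by its handle and set it down (do not drop it) flat on the bench, handle up, clear of the case. Leave the shorter case where it is, and leave both clips of the long case open.

Things in the scene. Friction and masses are not known exactly. Their poses are not given: they have to be found in the camera images.
- case: Long grey parts case, fixed, left or right of the shorter one: 96 (its x) x 160 (its y, across the robot's view) x 60 mm high without lid. Origin: centre of its underside, z up. With the lid on, the lid's plate tops at 66 mm, its handle at 100 mm above the bench. Open clips stick out 65 mm beyond the ends, 25 to 45 mm up. The bench to the right (x 0.54 to 0.65, y -0.39 to -0.20) is free.
- clip_left (a joint): Sprung wire clip on the case's +y end (robot's left). 0 = shut, hooked over the lid's edge; 1.8 rad = open, swung outward and down. Hinge line along the case's x, 42 mm above the bench, 6 mm outside the end wall. An over-centre spring pulls it shut below about 0.75 rad and throws it open beyond; pushing its tab outward takes about 1.5 to 3 N. Open enough beyond 1.2 rad.
- clip_right (a joint): The same clip, mirrored, on the case's -y end (the robot's right); same values.
- clip_left_tab (a point): Middle of the left clip's upright steel tab, 85 mm above the bench when shut. The tab is a plate 30 mm wide (case's x), 3 mm thick, from 68 to 103 mm above the bench, rolled at its top. Shut fingers can come down between it and the lid's handle (57 mm free) to 10 mm above the lid and push it outward (case's +y) by some 50 mm.
- clip_right_tab (a point): The same point on the right clip's tab, which is pushed to the case's -y.
- lid_grip (a point): Middle of the upright handle of the loose lid: bar 14 mm thick (lid's x), 44 mm long (its y), top 12 mm above this point. Lid 100 x 166 mm, 0.25 kg, plate 6 mm with a 6 mm plug below, 3.5 mm play in the case. This point is 22 mm above the plate's top, 34 mm above the lid's underside: 88 mm above the bench on the case, 34 mm when lying on the bench. Axes as the case's while on.
- short_case_mid (a point): Centre (30 mm up) of the shorter case, a bystander of the same make, 96 x 96 mm, clipped shut, loose, 1.5 kg. Not to be moved or opened. Close behind both cases stands a big fixed crate with walls 150 mm high (x beyond 0.55, y from -0.11 to 0.28): carry the lid round it or well above it.

How it is judged (in metres and radians):
On the way, in this order (a step that is already met when the one before it is completed fails the run):
1. both clips are flipped open while the lid still sits on the case (value of joint each of clip_left, clip_right above 1.2 rad and horizontal distance between lid_grip and case below 0.015 m and z of lid_grip in the frame of case below 0.096 m), for 0.2 s.
2. the lid is lifted off the case (height (world z) of lid_grip above 0.105 m), for 0.1 s.
At the end, for the whole second after the job is handed in: Both clips of the long case stand open (beyond 1.2 rad), and the lid lies at rest on the bench top, handle up, within 10 degrees of level, its grip point less than 44 mm above the bench (value of joint each of clip_left, clip_right above 1.2 rad and height (world z) of lid_grip between 0.02 and 0.044 m and angle between lid_grip's own z axis and vertical below 0.17 rad and linear speed of lid below 0.02 m/s); the robot touches nothing.
It fails at once if the lid is forced up more than 15 mm while a clip is still on (z of lid_grip in the frame of case above 0.103 m and value of joint any of clip_left, clip_right below 0.8 rad).
It fails at once if the lid is dropped (faster than 0.6 m/s within 45 mm of the bench) (height (world z) of lid_grip below 0.079 m and linear speed of lid above 0.6 m/s).
It fails at once if the shorter case is moved more than 30 mm (distance of short_case_mid from where it was at the start of the episode above 0.03 m).
It also fails if it takes over 58 s, if anything falls off the work surface, if the arm or the gripper's body presses on something with over 40 N, if the wrist force passes 120 N, or if a joint passes its speed limit or range.

## Working session

There is one attempt and no reset: what is moved stays moved. The work goes in short steps, each a Python script; the robot and the scene stay as the last script left them, time stands still between calls to the robot, and variables do not carry over. Pictures are saved under pics/ and viewed, at most 10 in all, crops included, and the job is handed in when it is done.

```bash
mkdir -p pics; ls; cat > h.py <<'E'
import numpy as np, cv2
from station import robot, fingers, vision, workorder, recognise
def ray(cam,u,v):
    c=vision.calibration(cam); d=np.array([*np.linalg.solve(c["mtx"],[u,v,1])])
    if "distortion" in c or "dist" in c: d[:2]=cv2.undistortPoints(np.array([[[u,v]]],float),np.array(c["mtx"]),np.array(c.get("dist",c.get("distortion"))))[0,0]
    E=np.linalg.inv(np.array(c["extrinsics"])); r=E[:3,:3]@(d*[1,-1,-1]); return E[:3,3],r/np.linalg.norm(r)
def atz(cam,u,v,z):
    o,r=ray(cam,u,v); return o+r*(z-o[2])/r[2]
def tri(rs):
    A=np.zeros((3,3));b=np.zeros(3)
    for o,r in rs: P=np.eye(3)-np.outer(r,r);A+=P;b+=P@o
    x=np.linalg.solve(A,b); return x,[np.linalg.norm((np.eye(3)-np.outer(r,r))@(x-o)) for o,r in rs]
def save(cam,name):
    im=vision.grab_frame(cam); cv2.imwrite("pics/"+name,im[:,:,::-1]); return im
E
python3 - <<'E'
from h import *
for c in("scene","top"):
    save(c,c+"1.png"); k=vision.calibration(c); print(c,list(k)); print(np.round(k["mtx"],1).tolist(),np.round(np.linalg.inv(k["extrinsics"]),2).tolist(), k.get("dist"))
    for l in("case","lid_grip","clip_left_tab","clip_right_tab","short_case_mid"):
        print(l,[(np.round(d["rect"],1).tolist(),round(d["p"],2)) for d in recognise(l,c)][:4])
a,b=[cv2.imread(f"pics/{c}1.png") for c in("scene","top")]
cv2.imwrite("pics/both.png",cv2.resize(np.hstack([a,b]),(800,300)))
print(list(vision.calibration("wrist")))
E
```

```text
pics
scene ['mtx', 'extrinsics']
[[435.2, 0.0, 250.0], [0.0, 435.2, 201.2], [0.0, 0.0, 1.0]] [[-0.77, 0.44, -0.47, 0.06], [-0.64, -0.5, 0.58, 0.57], [0.02, 0.74, 0.67, 0.64], [0.0, 0.0, 0.0, 1.0]] None
case [([174.5, 275.6, 102.2, 114.3], 0.77)]
lid_grip [([174.7, 269.6, 104.4, 84.4], 0.78)]
clip_left_tab [([139.4, 295.5, 18.9, 37.3], 0.57)]
clip_right_tab [([204.3, 231.1, 22.2, 24.0], 0.73), ([138.1, 295.5, 18.9, 34.3], 0.19)]
short_case_mid [([282.0, 194.1, 61.6, 68.9], 0.87)]
top ['mtx', 'extrinsics']
[[360.8, 0.0, 253.0], [0.0, 360.8, 191.8], [0.0, 0.0, 1.0]] [[-0.01, 1.0, -0.09, 0.36], [-1.0, -0.01, -0.03, 0.07], [-0.03, 0.09, 1.0, 0.93], [0.0, 0.0, 0.0, 1.0]] None
case [([178.4, 184.9, 80.5, 39.7], 0.6)]
lid_grip [([176.9, 183.7, 66.3, 49.3], 0.78)]
clip_left_tab [([141.4, 188.9, 9.2, 19.6], 0.63)]
clip_right_tab []
short_case_mid [([299.8, 186.1, 48.6, 54.3], 0.96)]
['mtx', 'T_tool_cam']
```

View pics/top1.png

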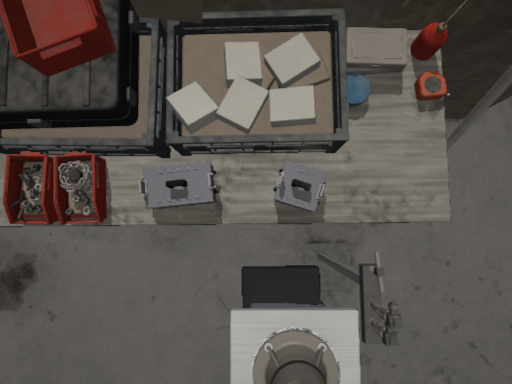

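View pics/scene1.png

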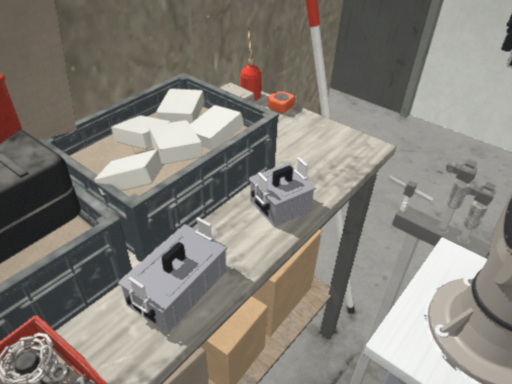

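The top view shows the long case at about (178,185) with its dark handle at (177,183) and tabs near (145,187) and (213,183). The short case is at (300,186). The scene view shows the handle near (174,258), the left tab near (139,293) and the right tab near (204,230).

```bash
python3 - <<'E'
from h import *
def dark(f,x0,x1,y0,y1):
    g=cv2.imread(f,0)[y0:y1,x0:x1]; n,l,s,c=cv2.connectedComponentsWithStats((g<50).astype(np.uint8)); i=1+np.argmax(s[1:,4]); print(f,s[i],c[i]+[x0,y0]); return c[i]+[x0,y0]
t=dark("pics/top1.png",160,198,172,198); s=dark("pics/scene1.png",158,192,238,275)
p,e=tri([ray("top",*t),ray("scene",*s)]); print("handle",p,e, atz("top",*t,.088))
for n,u,v in(("L",141.4,188.9),("R",213,183)):print(n,atz("top",u,v,.085))
p,e=tri([ray("top",141.4,188.9),ray("scene",139.4,295.5)]);print(p,e)
k=vision.calibration("wrist");print(np.round(k["mtx"],1).tolist(),np.round(k["T_tool_cam"],3).tolist())
a=cv2.resize(cv2.imread("pics/top1.png")[155:215,125:235],None,fx=7,fy=7,interpolation=2);cv2.imwrite("pics/tc.png",a)
print(robot.current_eef_rot())
for z in(.2,.3,.35): print(z,robot.inverse_kinematics([p[0]-.06,.2,z],[180,0,0]),robot.inverse_kinematics([p[0]-.06,.2,z],[180,0,90]))
E
```

```text
pics/top1.png [  6   8  21   8 130] [176.         183.23076923]
pics/scene1.png [  5   6  22  28 322] [172.90062112 256.5621118 ]
handle [0.46271015 0.27927765 0.08167207] [np.float64(0.0011297521273120647), np.float64(0.0011297521273120927)] [0.46106899 0.2769718  0.088     ]
L [0.44914072 0.3600013  0.085     ]
R [0.46068292 0.19003277 0.085     ]
[0.45008324 0.36371038 0.07364111] [np.float64(0.0002972461978747004), np.float64(0.00029724619787466504)]
[[318.0, 0.0, 261.7], [0.0, 318.0, 195.2], [0.0, 0.0, 1.0]] [[-0.001, 0.945, 0.327, 0.085], [1.0, 0.001, -0.0, -0.0], [-0.0, 0.327, -0.945, -0.125], [0.0, 0.0, 0.0, 1.0]]
[ 1.79997418e+02 -3.59119715e-04  2.31464711e+01]
0.2 [  28.0573564    17.92516495  -68.99863581  105.63562177   17.95797143
   68.73650269 -136.67354988] [ 27.41754868  17.42542201 -67.92928526 105.64783333  17.34791272
  68.54939362 -46.07575239]
0.3 [ -49.98407223    2.80822253   21.71790111   97.6601166    -1.05569496
   79.73241699 -118.10163483] [-12.58680081   3.93729769 -17.82938573  96.43533232   1.22395407
  79.81819086 -30.59315423]
0.35 [ -50.15100335    2.0277493    21.6957051    91.51121048   -0.75079522
   86.60486875 -118.42315729] [-10.2087648    3.31035576 -20.24854001  90.214075     1.14705533
  86.68039881 -30.49268529]
```

View pics/tc.png

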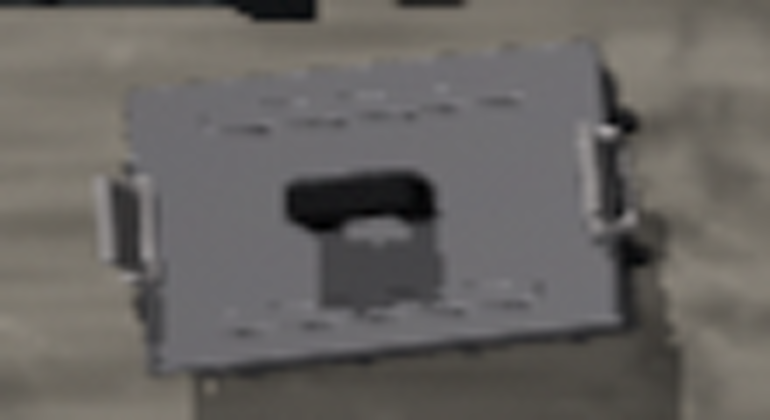

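The crop shows the case yawed by about +5.5° and shut clips at crop (125,222) and (603,180). Next is a wrist-camera look from above.

```bash
cat >> h.py <<'E'
from scipy.spatial.transform import Rotation as Ro
def wray(u,v,pos,rot):
    k=vision.calibration("wrist"); T=np.array(k["T_tool_cam"]); d=np.linalg.solve(k["mtx"],[u,v,1])*[1,-1,-1]
    R=Ro.from_euler("xyz",rot,degrees=True).as_matrix(); r=R@T[:3,:3]@d; return np.array(pos)+R@T[:3,3], r/np.linalg.norm(r)
E
python3 - <<'E'
from h import *
c=[atz("top",125+u/7,155+v/7,.066) for u,v in((130,90),(598,40),(632,325),(155,372))];c=np.array(c);print(c,c.mean(0))
for yaw in(95.5,-84.5):
    for P in([.455,.2,.3],[.455,.28,.12],[.455,.38,.12],[.46,.28,.25],[.46,0,.25],[.575,-.295,.2],[.575,-.295,.04]):
        q=robot.inverse_kinematics(P,[180,0,yaw if P[1]>-.1 else yaw-5.5]); print(yaw,P,None if q is None else np.round(q))
E
```

```text
[[0.50242592 0.36210155 0.066     ]
 [0.5172711  0.19893601 0.066     ]
 [0.41841879 0.18729428 0.066     ]
 [0.40439065 0.35180793 0.066     ]] [0.46062662 0.27503494 0.066     ]
95.5 [0.455, 0.2, 0.3] [ -1.  12. -29.  88.   6.  81. -26.]
95.5 [0.455, 0.28, 0.12] [  3.  31. -50.  98.  26.  63. -50.]
95.5 [0.455, 0.38, 0.12] [-10.  37. -49.  89.  30.  68. -59.]
95.5 [0.46, 0.28, 0.25] [  6.  25. -56.  87.  21.  79. -45.]
95.5 [0.46, 0, 0.25] [ 32.  10. -39.  98.   7.  74.  -3.]
95.5 [0.575, -0.295, 0.2] [ 38.  32. -19.  74.  11.  76.  18.]
95.5 [0.575, -0.295, 0.04] [ 37.  40. -18.  84.  13.  58.  16.]
-84.5 [0.455, 0.2, 0.3] [ 21.  19. -62.  87.  17.  83. 144.]
-84.5 [0.455, 0.28, 0.12] [  9.  36. -62.  98.  34.  67. 123.]
-84.5 [0.455, 0.38, 0.12] [ -3.  43. -62.  88.  39.  72. 115.]
-84.5 [0.46, 0.28, 0.25] [  9.  28. -62.  87.  24.  80. 132.]
-84.5 [0.46, 0, 0.25] [ -57.   12.   65.  101.  -11.   74. -164.]
-84.5 [0.575, -0.295, 0.2] [  20.   31.    8.   74.   -4.   75. -151.]
-84.5 [0.575, -0.295, 0.04] [  19.   39.   11.   85.   -8.   57. -149.]
```

Lid measures 164×99 mm (expected 166×100), with its centre at about (0.461, 0.275) and yaw about 5.2°. Yaw 95° on the tool works at every waypoint.

```bash
python3 - <<'E'
from h import *
robot.move_to([.455,.22,.30],[180,0,95]); fingers.gripper_to(0.0)
pos,rot=robot.current_tool_pos(),robot.current_eef_rot(); save("wrist","w1.png"); print(pos,rot,robot.current_time_s())
for l in("lid_grip","clip_left_tab","clip_right_tab"):
    for d in recognise(l,"wrist")[:3]:
        u,v=d["rect"][:2]; o,r=wray(u,v,pos,rot); z=.085 if "tab" in l else .066; print(l,np.round(d["rect"],1),round(d["p"],2),o+r*(z-o[2])/r[2])
E
```

```text
[0.45499474 0.22004112 0.30002731] [ 1.79995684e+02 -2.67145202e-04  9.50076817e+01] 4.1167
lid_grip [274.5 105.5  92.  162.9] 0.85 [0.46400158 0.2847353  0.066     ]
lid_grip [272.9 186.1  31.3  21.9] 0.31 [0.47126344 0.19302566 0.066     ]
clip_left_tab [272.8  28.8  37.2  16.2] 0.78 [0.45450086 0.35618958 0.085     ]
clip_left_tab [274.2 109.   49.8 176.7] 0.61 [0.4632152  0.28226287 0.085     ]
clip_right_tab [271.9 186.8  31.5  15.2] 0.69 [0.46901762 0.19798956 0.085     ]
```

View pics/w1.png

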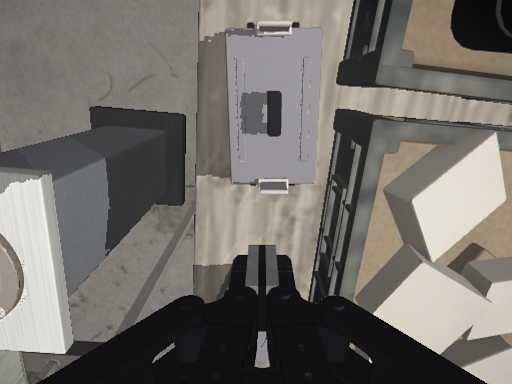

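Wrist view: the handle is at (274,113), the left tab at (273,28), the right tab at (272,186), and the lid is aligned with the tool. I'll triangulate and then push the left clip.

```bash
cat >> h.py <<'E'
YAW=5.2
ey=np.array([-np.sin(np.radians(YAW)),np.cos(np.radians(YAW)),0]); C=np.array([.4615,.277,0])
def at(d,z): return (C+ey*d+[0,0,z]).tolist()
O=[180,0,90+YAW]
E
python3 - <<'E'
from h import *
P,R=[.45499474,.22004112,.30002731],[179.9957,0,95.0077]
for n,t,s,w in(("H",(176,183.2),(172.9,256.6),(274,113.5)),("L",(141.4,188.9),(139.4,295.5),(272.8,28.8)),("R",(213,182),(204.3,231.1),(271.9,186))):
    p,e=tri([ray("top",*t),ray("scene",*s),wray(*w,P,R)]); print(n,p.round(4),np.round(e,4))
g=cv2.imread("pics/w1.png",0)[85:145,262:290]; n,l,s,c=cv2.connectedComponentsWithStats((g<40).astype(np.uint8)); i=1+np.argmax(s[1:,4]); u,v=c[i]+[262,85]; o,r=wray(u,v,P,R); print(s[i],u,v,o+r*(.09-o[2])/r[2])
pts=[]
for u,v in((227,28),(322,27),(318,184),(231,184)): o,r=wray(u,v,P,R); pts.append(o+r*(.066-o[2])/r[2])
print(np.round(pts,4),np.mean(pts,0))
E
```

```text
H [0.4632 0.2786 0.0813] [0.0012 0.0013 0.0012]
L [0.4525 0.3618 0.0704] [0.0036 0.0006 0.0041]
R [0.469  0.1947 0.0716] [0.005  0.0044 0.0007]
[ 6  7  4 43 74] 268.47297297297297 113.58108108108108 [0.45760038 0.27755798 0.09      ]
[[0.4086 0.3558 0.066 ]
 [0.5042 0.365  0.066 ]
 [0.5241 0.2002 0.066 ]
 [0.4217 0.1913 0.066 ]] [0.46465168 0.27809066 0.066     ]
```

```bash
sed -i 's/C=np.array(.*)$/C=np.array([.4625,.278,0])/' h.py; python3 - <<'E'
from h import *
for s in(1,-1):
    robot.move_to(at(s*50,.0)[:0] or at(s*.050,.16),O)
    print("down hit",robot.line_to(at(s*.050,.096),velocity=.1,f_stop=6),robot.current_tool_pos())
    print("push hit",robot.line_to(at(s*.116,.096),velocity=.08,f_stop=15),robot.current_tool_pos(),robot.current_contact_force())
    robot.line_to(at(s*.100,.18),velocity=.2)
    print(robot.current_time_s())
robot.move_to([.455,.22,.30],[180,0,95]); save("wrist","w2.png")
E
```

```text
down hit False [0.45861857 0.32808308 0.09682471]
push hit False [0.45218374 0.39302932 0.0958858 ] [ 1.1158212  -0.47709877 -0.18206434]
7.35
down hit False [0.46740357 0.22892618 0.09645005]
push hit False [0.47292471 0.16300644 0.09604905] [-0.48330952 -0.13289012 -0.26205786]
10.35
```

View pics/w2.png

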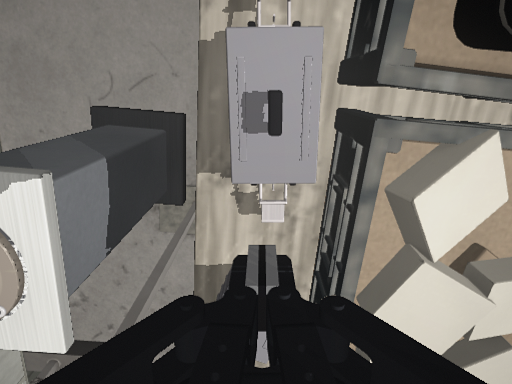

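Both clips lie open, left at (274,12) and right at (273,205), and the lid is still in place with its handle at (275,113). Now grip and lift.

```bash
python3 - <<'E'
from h import *
fingers.gripper_to(0.6)
robot.move_to(at(0,.16),O)
print("hit",robot.line_to(at(0,.092),velocity=.1,f_stop=6),robot.current_tool_pos())
fingers.gripper_to(0.0,force=50); print(robot.current_finger_gap(),robot.current_gripper_force())
if robot.current_finger_gap()>.08:
    robot.line_to(at(0,.13),velocity=.06); robot.line_to(at(0,.26),velocity=.15)
    print(robot.current_finger_gap(),robot.current_contact_force(),robot.current_tool_pos(),robot.current_time_s())
    save("scene","s2.png")
E
```

```text
hit False [0.46313944 0.27836807 0.09280492]
0.14991631229323826 50.861234846524894
0.1521558954878885 [-0.35866748 -0.27368897 -3.19445222] [0.46191463 0.27749125 0.25879269] 15.2333
```

View pics/s2.png

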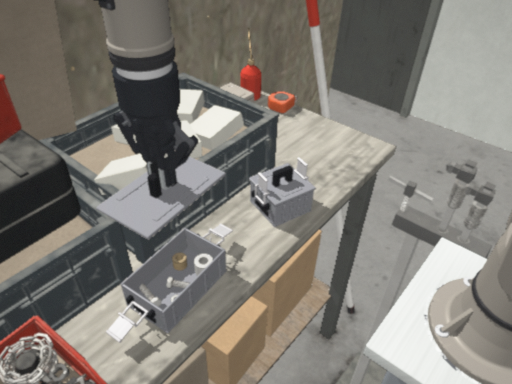

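The lid is held level and off the case, and both clips are still open. Now carry and place it.

```bash
python3 - <<'E'
from h import *
robot.line_to([.45,.05,.27],[180,0,92],velocity=.15)
robot.line_to([.50,-.29,.25],[180,0,90],velocity=.15)
robot.line_to([.58,-.295,.20],velocity=.15)
print(robot.current_finger_gap(),robot.current_time_s())
robot.line_to([.58,-.295,.065],velocity=.12)
h=robot.line_to([.58,-.295,.034],velocity=.03,f_stop=4); print(h,robot.current_tool_pos(),robot.current_contact_force())
fingers.gripper_to(0.5); print(robot.current_finger_gap())
robot.line_to([.58,-.295,.20],velocity=.12)
robot.line_to([.45,-.295,.26],velocity=.2)
robot.pause(.3); print(robot.current_time_s(),robot.current_contact_force())
a=save("scene","s3.png");b=save("top","t3.png")
cv2.imwrite("pics/end.png",cv2.resize(np.hstack([a,b])[:,:,::-1],(800,300)))
E
```

```text
0.15116259845511387 20.1833
True [ 0.57966568 -0.29488157  0.03881878] [0.61328699 0.27379146 4.04742768]
0.5019182412108675
25.3333 [-0.10993144  0.16286024  0.13999367]
```

View pics/end.png

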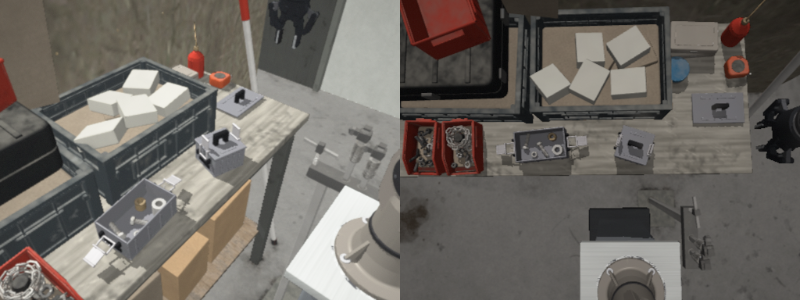

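The final picture shows the lid lying flat with its handle up at (718,108) on the right of the bench. Both clips are open, the short case hasn't moved, and the arm is clear.

```bash
python3 -c "
from h import *
print(workorder.close_job())"
```

```text
the job is handed in; nothing more can be done
None
```

I opened the long case by flipping both clips and set its lid flat, handle up, on the right of the bench; the short case didn't move, and I handed the job in at about 25 s without seeing a verdict.

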